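# Load the coil stack and hold the sprung slide at the mark

### The job

Build the coil unit in the test fixture: set the blue coil body between the four guide pins, then the orange spacer on it, then the steel disc on top with its brass stud up, each one fully down and level and let go. Then pull the yellow handle of the spring-return slide out until its black pointer stands level with the red mark block, and finish while still holding it there with the gripper: do not let go, for the spring would pull it back. Leave the other things on the bench where they are.

Things in the scene. Friction and masses are not known exactly. Their poses are not given: they have to be found in the camera images.
- fixture: Grey base plate 220 x 230 mm, 12 mm thick, fixed to the bench (it cannot shift); origin at the centre of its underside, on the bench; z up. Its yaw varies. Pocket of four pins on its +y half, slide on its -y half. The slide is pulled out towards the fixture's -x. Behind the slide, at fixture x +60 to +105 mm, y -73 to -37 mm, stands a blue spring housing whose top is 38 mm above the bench.
- pocket (a point): Centre of the pocket floor (the plate's top, 12 mm above the bench), at fixture x +30, y +55 mm. Four upright steel pins, 8 mm in diameter, stand at +-23.7 mm in fixture x and +-23.7 mm in fixture y from it; they rise 63 mm above the pocket floor, the top 7 mm tapering to 3 mm diameter. A 56 mm part fits between them with 1.5 mm play all round. Between neighbouring pins is a 39 mm wide opening on each side (facing fixture +x, -x, +y, -y) for a finger.
- coil_center (a point): Centre of the coil body, an upright cylinder 56 mm in diameter, 34 mm high, blue with a copper band and a copper-coloured top, about 0.25 kg; starts standing upright on the bench. This point is 17 mm above its underside; z is its axis.
- spacer_center (a point): Centre of the spacer: flat solid orange disc 56 mm in diameter, 10 mm thick, about 0.05 kg, starts flat on the bench. This point is 5 mm above its underside; z is its axis.
- disc_center (a point): Centre of the top disc's plate: steel disc 56 mm in diameter, 10 mm thick, about 0.12 kg, with a brass stud 14 mm in diameter and 10 mm high on the middle of its top; starts flat on the bench, stud up. This point is 5 mm above its underside; z is its axis.
- slide (a joint): Travel of the slide in m: 0 fully home (the start), growing as it is pulled towards the fixture's -x, stop at 0.075. A spring pulls it home: about 5 N at 0, plus 1.2 N per 10 mm.
- slide_handle (a point): Middle of the upright yellow handle on the slide (half-way up the paddle): 12 mm thick along the fixture's x (the pull direction), 40 mm wide along fixture y, 50 mm high; its top is 25 mm above this point and 84 mm above the bench. It stands on a steel carriage 50 x 32 x 16 mm whose top is 34 mm above the bench. Moves with the slide.
- slide_pointer (a point): Tip of the black pointer on the slide's -y side, 24 mm above the bench; moves with the slide (same fixture x as the handle's middle).
- mark (a point): Middle of the top of the red mark block, which is 10 mm long along fixture x, 18 mm wide and 12 mm high, fixed on the white scale beside the slide; axes parallel to the fixture's. Where it stands along the scale varies: 25 to 55 mm of slide travel from the home position. The pointer is right when its fixture x lies within the block's 10 mm length.
- relay: Bystander: grey relay block 44 x 44 x 56 mm, origin under its centre.
- screw_jar: Bystander: small jar 44 mm in diameter, 55 mm high, origin under its centre.
- screwdriver: Bystander: screwdriver with a yellow handle lying on the bench, about 200 mm long, along its x.
- multimeter: Bystander: yellow multimeter 150 x 75 x 43 mm lying flat, origin under its centre.
- board: Bystander: green circuit board 110 x 80 mm, up to 18 mm high, origin under its centre.
- module: Bystander: blue module case 165 x 125 x 73 mm, origin under its centre.
There are look-alikes about, which are no part of the job. Several things look just like the part that bears disc_center: the one meant starts farthest from the robot's base.

How it is judged (in metres and radians):
On the way, in this order (a step that is already met when the one before it is completed fails the run):
1. coil seated level in the pocket and let go (z of coil_center in the frame of pocket between 0.014 and 0.02 m and horizontal distance between coil_center and pocket below 0.004 m and angle between coil_center's own z axis and vertical below 0.06 rad and contact force between coil and the fingers below 0.3 N), for 0.2 s.
2. spacer seated level in the pocket and let go, on the part before it (z of coil_center in the frame of pocket between 0.014 and 0.02 m and horizontal distance between each of coil_center, spacer_center and pocket below 0.004 m and angle between each of coil_center, spacer_center's own z axis and vertical below 0.06 rad and z of spacer_center in the frame of pocket between 0.036 and 0.042 m and contact force between spacer and the fingers below 0.3 N), for 0.2 s.
3. disc seated level in the pocket and let go, on the part before it (z of coil_center in the frame of pocket between 0.014 and 0.02 m and horizontal distance between each of coil_center, spacer_center, disc_center and pocket below 0.004 m and angle between each of coil_center, spacer_center, disc_center's own z axis and vertical below 0.06 rad and z of spacer_center in the frame of pocket between 0.036 and 0.042 m and z of disc_center in the frame of pocket between 0.046 and 0.052 m and contact force between disc and the fingers below 0.3 N), for 0.2 s.
At the end, for the whole second after the job is handed in: Coil, spacer, disc stacked in the pocket, each within 3 mm of full depth, 4 mm of its axis, 0.06 rad of level, untouched by the fingers; slide at rest, pointer within 5 mm of the mark's middle, held by the fingers (over 2.5 N) and no other object (all of step 3 and contact force between each of coil, spacer and the fingers below 0.3 N and x of slide_pointer in the frame of mark between -0.005 and 0.005 m and contact force between slide and the fingers above 2.5 N and velocity of joint slide between -0.01 and 0.01 m/s and contact force between slide and coil below 0.3 N and contact force between slide and spacer below 0.3 N and contact force between slide and disc below 0.3 N and contact force between slide and relay below 0.3 N and contact force between slide and screw_jar below 0.3 N and contact force between slide and screwdriver below 0.3 N and contact force between slide and multimeter below 0.3 N and contact force between slide and board below 0.3 N and contact force between slide and module below 0.3 N); the arm keeps its last pose, push and grip.
It fails at once if a bystander (relay, jar, screwdriver, multimeter, board, module) is shifted by more than 30 mm (distance of any of relay, screw_jar, screwdriver, multimeter, board, module from where it was at the start of the episode above 0.03 m).
It also fails if it takes over 72 s, if anything falls off the work surface, if the arm or the gripper's body presses on something with over 40 N, if the wrist force passes 120 N, or if a joint passes its speed limit or range.

### The arm

A 7-joint arm with a two-finger parallel gripper is mounted at the origin on the work surface. World frame = base frame: x ahead of the robot, y to its left, z up, the work surface at z = 0. Lengths are in mm, angles in rad, forces in N, time in s.
With the tool pointing down it reaches from about 425 to 825 mm from the base axis. Payload 3.6 kg.
Tool frame: the origin (TCP) lies midway between the tips of the shut fingers; the grasp point (between the pads) lies bot.hold_point_z behind it (bot.hold_point_z is the distance from the TCP to the grasp point, in mm); z points along the fingers, y is the line along which they close (so a half turn about z gives the same grasp; the last joint's range is limited). The gripper opens to 85 mm and grips with 20 to 120 N. Pads are 22 mm wide; open, the fingers measure 114 mm over their backs; the gripper's body (76 mm by 85 mm) begins 54 mm behind the grasp point. The pads swing forward as they close: fully open they stand 13 mm farther back than shut.
Start: joints at [-1.266, 0.615, -0.013, 1.423, 0.008, 1.103, -0.04], TCP at [211.086, 614.74, 231.297] pointing down, gripper open.
Joint ranges: [-3.12, 3.12], [-0.3, 2.06], [-1.34, 1.32], [0.26, 2.42], [-1.36, 4.5], [0.01, 1.98], [-2.84, 2.84]. Speed limits (rad/s): [2.79, 2.79, 3.14, 3.14, 3.14, 3.14, 3.14].

### API

Orientations are given as a rotation vector (axis times angle).
In Python, from workcell import bot gives the robot as it stands.
- The arm moves only by the tool carry_out, never from a script. Its argument "moves" is a list that holds one entry, the list of rows, each a list of 6 numbers: the shift along the tool's x, y, z in m, then the turn, a rotation vector about the tool's x, y, z in rad. In form: [[[dx, dy, dz, ax, ay, az], ...]]. A call has 1 to 8 rows; each row shifts and turns the commanded pose from where the row before left it, along the tool's axes as they then stand; what a row does not reach is not made up. A row lasts 1/8 s, in which the tool goes at most 62.5 mm and 10.7 degrees, less where a joint would pass 70% of its speed; a pose out of reach is approached as far as the arm can. A call with a gripper value outside its range is refused whole. "gripper" is the closure, from 0 (fully open) to 1 (shut), set as the call begins (left out, the last holds). The fingers move at their own pace and stop on an object; "grip_force" is the grip in N (left out, the last holds). Time passes only in rows, so rows that do not move let the fingers close. It gives the time, the measured TCP pose, the force, the opening and the grip force at its end, in the units of the state.
- bot.read_state(): the state, without advancing time (a new reading comes with each control period).
- bot.get_image(name): name is "scene" or "top"; returns (picture, depth): 400x640x3 uint8, red, green, blue; 400x640 float32, mm along the optical axis (not along the pixel's ray), 0 where there is no reading.
- bot.calibration(name): a dict with "vfov" (degrees; the focal length in pixels is half the picture's height over the tangent of half this angle, whatever the lens; pixels are square), "cx", "cy" (the principal point, pixels), "k1" (the pictures are not rectified: a ray, as slopes to the right and down, at radius r is drawn at 1 + k1 r^2 times it, then the intrinsics apply), "rvec" (rotation vector, rad) and "tvec" (3), from world to camera coordinates, as OpenCV has them. Camera axes: x right, y down, z forward; pixel columns grow to the right and rows downward; lengths in mm; the calibration is good to about 2 mm. A picture is of the moment at which its call begins. calibration takes no time and is no camera call.
- bot.close_job(): hands the job in; it is judged then, once.
Trained networks look in the newest picture that a camera, given by its name, has taken for a name from the list of things; names that differ only in an ending like _2 or _b are one class to them, and where a whole thing is asked for, a point or a joint stands for the part that bears it (a point fixed in the world has none). Each returns a list of dicts, best first, with "confidence" (0 to 1); they miss things now and then, are a little off and sometimes report something else, mostly with a low value. They report only what shows in the picture. A call takes as long as a camera call. They do not tell look-alikes from the thing itself.
- bot.masks_of(name, camera): "pixels" (400x640 bool, what is visible of it).
- bot.pinpoint(name, camera): "at" ([x, y, z] in mm, in world coordinates, good to about 4 mm: a listed point, or the origin of a listed thing).
The state is a dict: "time_s": time; "qpos": joint angles; "dq": joint speeds; "joint_torque": joint torques, N m; "position": TCP position; "eef_rot": TCP orientation; "contact_force": force on the tool from outside, world axes, zero at the start; "torque": the same for the moment, N m; "grip_width": finger opening in mm; "grasp_force": force on a finger pad.
Only numpy, scipy, OpenCV 4.12 (cv2) and the standard library are available. Lean on these libraries where they do the work, as an engineer would, in place of code of your own. Each camera call takes 0.05 s, during which the arm holds its last target. There are 200 camera calls.

## Working session

There is one attempt and no reset: what is moved stays moved. The work goes in short steps, Python scripts to look and compute and a tool call to move; the robot and the scene stay as the last step left them, time stands still between calls to the robot, and variables do not carry over. Pictures are saved under pics/ and viewed, at most 10 in all, crops included, and the job is handed in when it is done.

Besides the shell and the picture viewer there is one more tool, called after "Emit:" by a JSON object that holds its "api" and its "payload", one argument or row to a line. carry_out: Moves the arm, as the interface text tells. Its arguments: {"type":"object","properties":{"moves":{"type":"array"},"gripper":{"type":"number"},"grip_force":{"type":"number"}},"required":["moves"]}

```bash
mkdir -p pics; cat > h.py <<'E'
import numpy as np, cv2
from workcell import bot
from scipy.spatial.transform import Rotation as R
def cal(n):
    c=bot.calibration(n); f=200/np.tan(np.radians(c['vfov'])/2)
    return f,c['cx'],c['cy'],c['k1'],R.from_rotvec(np.ravel(c['rvec'])).as_matrix(),np.ravel(c['tvec'])
def slopes(n,u,v):
    f,cx,cy,k,Rm,t=cal(n)
    xd=(np.asarray(u,float)-cx)/f; yd=(np.asarray(v,float)-cy)/f; x,y=xd,yd
    for _ in range(20):
        s=1+k*(x*x+y*y); x,y=xd/s,yd/s
    return x,y
def world(n,u,v,d):
    x,y=slopes(n,u,v); Rm,t=cal(n)[4:]
    P=np.stack([x*d,y*d,np.asarray(d,float)],-1)
    return (P-t)@Rm
def onplane(n,u,v,z):
    x,y=slopes(n,u,v); Rm,t=cal(n)[4:]
    C=-Rm.T@t; D=np.stack([x,y,np.ones_like(x)],-1)@Rm
    return C+D*((z-C[2])/D[...,2])[...,None]
def proj(n,P):
    f,cx,cy,k,Rm,t=cal(n); p=np.atleast_2d(P)@Rm.T+t; x=p[:,0]/p[:,2];y=p[:,1]/p[:,2]; s=1+k*(x*x+y*y)
    return np.stack([cx+f*x*s,cy+f*y*s],-1)
def save(n,name):
    im,d=bot.get_image(n); cv2.imwrite('pics/'+name,im[...,::-1]); return im,d
E
python3 - <<'E'
from h import *
for n in('top','scene'):
    im,d=save(n,n+'0.png'); f=cal(n); print(n,f[:4],-f[4].T@f[5])
s=bot.read_state(); print(s['position'],s['eef_rot'],s['grip_width'],bot.hold_point_z)
for n in('fixture','pocket','coil_center','spacer_center','disc_center','slide_handle','slide_pointer','mark','relay','screw_jar','screwdriver','multimeter','board','module'):
    for c in('top','scene'):
        print(n,c,[(np.round(r['at']),round(r['confidence'],2)) for r in bot.pinpoint(n,c)])
E
```

```text
top (np.float64(426.0113195291023), 315.0933715381391, 197.86428782723064, 0.038061776035925775) [ 299.29910077    3.06127107 1305.30351032]
scene (np.float64(421.63447833056756), 319.72291061135917, 202.09724015204333, -0.03855328021254326) [1173.37241487  774.04186081  744.63526677]
[210.87750948 614.10971477 230.24618399] [-0.51706846 -3.09840521  0.00366237] 85.1270143006944 18.700000000000003
fixture top [(array([ 472., -139.,    6.]), 0.33)]
fixture scene [(array([533., 178.,   0.]), 0.74)]
pocket top [(array([565., 233.,  13.]), 0.88)]
pocket scene [(array([562., 231.,  12.]), 0.75), (array([ 418., -271.,    0.]), 0.56)]
coil_center top [(array([ 610., -134.,   20.]), 0.82), (array([ 602., -460.,    4.]), 0.24)]
coil_center scene [(array([ 608., -136.,   20.]), 0.6)]
spacer_center top [(array([ 541., -294.,    4.]), 0.48)]
spacer_center scene [(array([ 543., -293.,   -0.]), 0.48)]
disc_center top [(array([ 336., -160.,    7.]), 0.84), (array([406., -54.,   7.]), 0.76), (array([ 471., -139.,    7.]), 0.6)]
disc_center scene [(array([ 474., -136.,    4.]), 0.62), (array([400., -
[... 388 characters left out ...]
scene [(array([ 683., -269.,    1.]), 0.66)]
screw_jar top [(array([ 421., -270.,    1.]), 0.58), (array([739., -58.,   0.]), 0.39)]
screw_jar scene [(array([ 421., -270.,    1.]), 0.64)]
screwdriver top [(array([740., -59.,  -3.]), 0.84), (array([ 541., -292.,    7.]), 0.53)]
screwdriver scene [(array([502., 436.,   2.]), 0.65), (array([743., -59.,  -0.]), 0.52)]
multimeter top [(array([497., 436.,  -1.]), 0.79)]
multimeter scene [(array([500., 437.,   2.]), 0.66)]
board top [(array([653., 431.,  -1.]), 0.72)]
board scene [(array([654., 432.,  -2.]), 0.86), (array([564., 228.,  11.]), 0.17)]
module top [(array([ 599., -461.,    3.]), 0.9)]
module scene [(array([ 601., -459.,   -3.]), 0.72)]
```

View pics/top0.png

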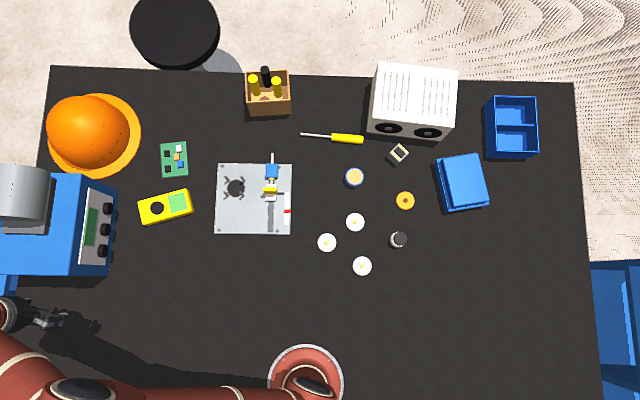

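View pics/scene0.png

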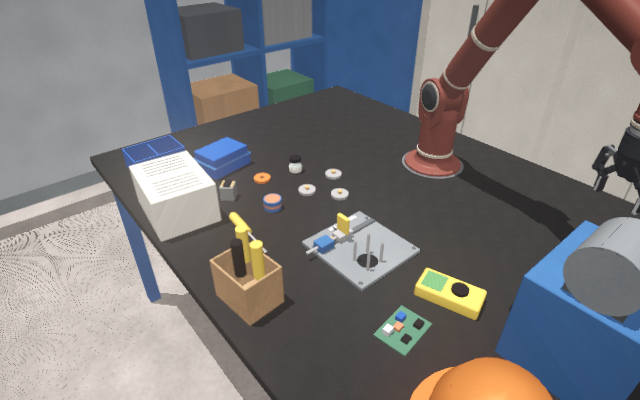

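The top view shows the fixture around (253,198), with the slide on its right side and a red mark at (287,211). The coil is at (354,177), the spacer at (405,200), and the stud discs are at (355,222), (327,243) and (362,266). The disc at (355,222) is the farthest from the base, so that is the one to use. Next I'll refine the positions.

```bash
cat > m.py <<'E'
from h import *
def circ(n,P,z,r=28,win=60):
    # fit circle in orthographic patch at height z: pixel mask = bright vs bench
    im,d=IM[n]
    X,Y=np.meshgrid(np.arange(-win,win,.5),np.arange(-win,win,.5),indexing='ij')
    W=np.stack([P[0]+X,P[1]+Y,np.full_like(X,z)],-1).reshape(-1,3)
    uv=proj(n,W).astype(np.float32).reshape(X.shape+(2,))
    return cv2.remap(im,uv[...,0],uv[...,1],cv2.INTER_LINEAR)
IM={n:bot.get_image(n) for n in('top','scene')}
E
python3 - <<'E'
from m import *
for nm,P,z in(('coil',(610,-135),34),('spacer',(542,-294),10),('disc',(472,-138),10)):
    for n in('top','scene'):
        o=circ(n,P,z,win=45).astype(int)
        m=(o.max(2)>95).astype(np.uint8)
        # best match of a 56mm disc: maximise inside-minus-outside ring
        k=np.zeros((181,181),np.float32); yy,xx=np.mgrid[-90:91,-90:91]; rr=np.hypot(yy,xx)/2
        k[rr<28]=1; k[(rr>=28)&(rr<33)]=-1
        s=cv2.filter2D(m.astype(np.float32),-1,k,borderType=cv2.BORDER_CONSTANT)
        i=np.argwhere(s>=s.max()-8).mean(0)
        print(nm,n,np.round(np.array(P)-45+i/2,1),s.max()/2463, m.sum()/4/2463)
# fixture
im,d=IM['top']; g=im.astype(int)
big=circ('top',(545,180),12,win=150); 
m=((big.min(2)>110)).astype(np.uint8); m=cv2.morphologyEx(m,cv2.MORPH_CLOSE,np.ones((41,41)))
cs=max(cv2.findContours(m,0,2)[0],key=cv2.contourArea); rct=cv2.minAreaRect(cs)
print('plate', np.array(rct[0])[::-1]/2+[545-150,180-150],np.array(rct[1])/2,rct[2])
show=np.rot90(big,2)  # x up, y left
show=big[::-1,::-1]
cv2.imwrite('pics/fx_top.png',np.ascontiguousarray(show)[...,::-1])
b2=circ('scene',(545,180),12,win=150)[::-1,::-1]; cv2.imwrite('pics/fx_scene.png',np.ascontiguousarray(b2)[...,::-1])
# red mark at z=12+12
for n in('top','scene'):
  for z in(24,):
    o=circ(n,(545,100),z,win=80).astype(int)
    r=(o[...,0]>130)&(o[...,1]<80)&(o[...,2]<80); i=np.argwhere(r); print('mark',n,z,len(i)/4, (i.mean(0)/2+[465,20]).round(1) if len(i) else '', i.min(0)/2+[465,20],i.max(0)/2+[465,20])
E
```

```text
coil top [ 606.6 -133.3] 3.410069 1.145249695493301
coil scene [ 606.2 -137.3] 3.2346733 1.7329476248477467
spacer top [ 540.7 -293.5] 3.3085668 1.1710312626877792
spacer scene [ 554.2 -277.5] 3.229801 1.736398700771417
disc top [ 469.7 -138.8] 3.4482338 1.1357084855866828
disc scene [ 481.7 -126.8] 3.2602518 1.5438489646772229
plate [552.34118652 175.51693726] [258.04159546 232.56762695] 89.3076400756836
mark top 24 137.0 [495.   67.8] [491.   58.5] [500.5  77.5]Traceback (most recent call last):
  File "<stdin>", line 26, in <module>
    return umr_minimum(a, axis, None, out, keepdims, initial, where)
ValueError: zero-size array to reduction operation minimum which has no identity
```

View pics/fx_top.png

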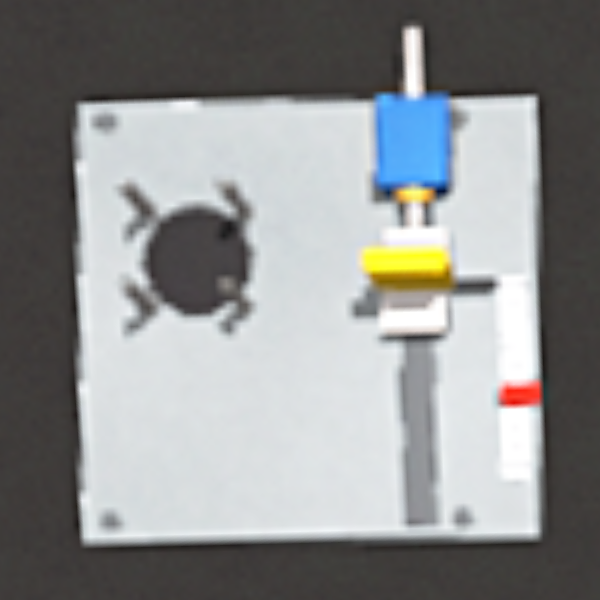

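View pics/fx_scene.png

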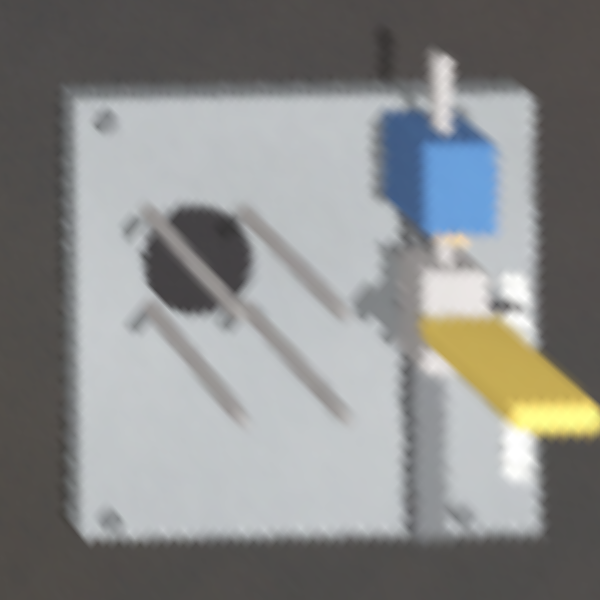

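Both rectified views agree. The pocket is at about (565,231), the yaw is about 0.012 rad, the mark is at about (495.5,68) and the pointer's home is at about (550,79), giving roughly 54 mm of travel. I'll go to the coil first, at (609.5,-135), and pinch it at two headings so it centres in the gripper.

Emit:
{"api": "carry_out", "payload": {
  "moves": [
    [[-0.0443,-0.0414,0,0,0,0],[-0.0443,-0.0414,0,0,0,0],[-0.0443,-0.0414,0,0,0,0],[-0.0443,-0.0414,0,0,0,0],[-0.0443,-0.0414,0,0,0,0],[-0.0443,-0.0414,0,0,0,0],[-0.0443,-0.0414,0,0,0,0]]
  ],
  "gripper": 0
}}

```text
time_s: 2.48
position: [411.3, 238.3, 231.8]
eef_rot: [0.517, 3.098, 0.001]
contact_force: [1.4, 0.1, -0.0]
grip_width: 85.1
grasp_force: 0.0
```

Emit:
{"api": "carry_out", "payload": {
  "moves": [
    [[-0.0443,-0.0414,0.012,0,0,0],[-0.0443,-0.0414,0.012,0,0,0],[-0.0443,-0.0414,0.012,0,0,0],[-0.0443,-0.0414,0.012,0,0,0],[-0.0443,-0.0414,0.012,0,0,0],[-0.0443,-0.0414,0.012,0,0,0],[-0.0443,-0.0414,0.012,0,0,0],[0,0,0,0,0,0]]
  ]
}}

```text
time_s: 3.48
position: [609.4, -142.7, 145.9]
eef_rot: [-0.532, -3.096, 0.008]
contact_force: [0.0, 0.9, 0.0]
grip_width: 85.2
grasp_force: 0.0
```

```bash
python3 - <<'E'
from h import *
for i in range(3):
    s=bot.read_state(); print(np.round(s['position'],1),np.round(s['eef_rot'],4),np.round(s['qpos'],4),np.round(s['dq'],3))
    im,d=save('top','t1.png')
r=bot.pinpoint('coil_center','top')+bot.pinpoint('coil_center','scene'); print([(x['at'],x['confidence']) for x in r])
c=cv2.resize(im[130:240,300:460],None,fx=5,fy=5,interpolation=cv2.INTER_CUBIC); cv2.imwrite('pics/t1c.png',c[...,::-1])
print(proj('top',[[609.4,-142.7,145.9],[609.5,-135,34]]))
E
```

```text
[ 609.4 -142.7  145.9] [-0.5324 -3.096   0.008 ] [ 0.1465  0.6643  0.0775  1.6006 -0.0554  0.8789  1.4731] [-0.066 -0.045 -0.085  0.06  -0.038  0.019 -0.017]
[ 609.2 -138.2  146.4] [-5.2520e-01 -3.0964e+00  2.4000e-03] [ 0.1435  0.6623  0.0737  1.6029 -0.0568  0.8794  1.4727] [-0.055 -0.033 -0.063  0.036 -0.018  0.005 -0.004]
[ 609.2 -135.1  146.8] [-5.1930e-01 -3.0973e+00 -9.0000e-04] [ 0.1412  0.6609  0.0712  1.6043 -0.0574  0.8795  1.4726] [-0.036 -0.023 -0.036  0.02  -0.005 -0.001  0.   ]
[([609.4, -134.5, 19.0], 0.6), ([610.7, -131.9, 20.3], 0.75)]
[[361.84674016 166.09643406]
 [354.71488101 175.31776252]]
```

View pics/t1c.png

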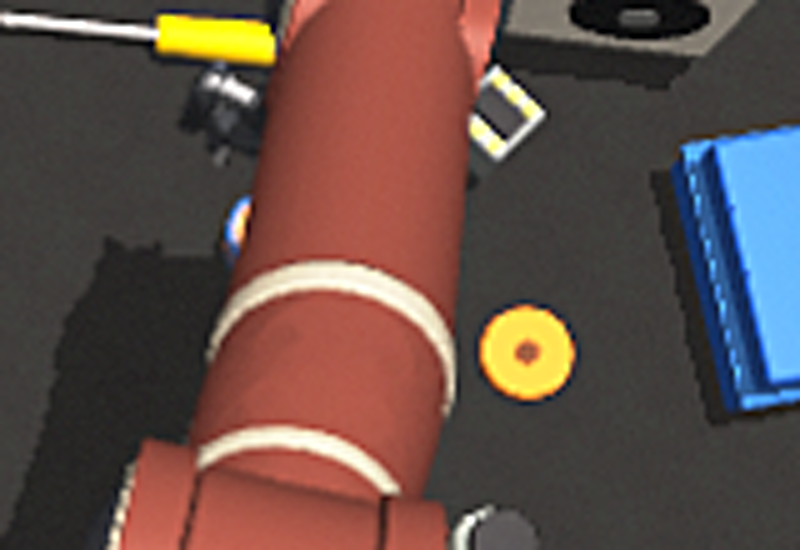

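The crop shows the arm covering the coil, and the TCP has settled at (609,-135). The estimate still holds, so I'll descend and do the two-heading pinch.

Emit:
{"api": "carry_out", "payload": {
  "moves": [
    [[0,0,0.034,0,0,0],[0,0,0.034,0,0,0],[0,0,0.034,0,0,0],[0,0,0.034,0,0,0],[0,0,0.006,0,0,0],[0,0,0.002,0,0,0],[0,0,0,0,0,0]]
  ]
}}

```text
time_s: 4.6
position: [610.6, -134.8, 4.9]
eef_rot: [0.516, 3.096, -0.0]
contact_force: [-0.4, -0.6, 0.3]
grip_width: 85.3
grasp_force: 0.0
```

Emit:
{"api": "carry_out", "payload": {
  "moves": [
    [[0,0,0,0,0,0],[0,0,0,0,0,0],[0,0,0,0,0,0],[0,0,0,0,0,0],[0,0,0,0,0,0]]
  ],
  "gripper": 1,
  "grip_force": 20
}}

```text
time_s: 5.22
position: [610.2, -134.7, 4.4]
eef_rot: [0.517, 3.097, 0.001]
contact_force: [-0.0, 0.7, 6.2]
grip_width: 55.2
grasp_force: 21.4
```

Emit:
{"api": "carry_out", "payload": {
  "moves": [
    [[0,0,0,0,0,0],[0,0,0,0,0,0],[0,0,0,0,0,0.1226],[0,0,0,0,0,0.184],[0,0,0,0,0,0.184],[0,0,0,0,0,0.184],[0,0,0,0,0,0.184],[0,0,0,0,0,0.184]]
  ],
  "gripper": 0
}}

```text
time_s: 6.22
position: [609.2, -134.8, 2.9]
eef_rot: [-1.999, -2.423, 0.001]
contact_force: [-0.0, -0.2, -0.1]
grip_width: 85.3
grasp_force: 0.0
```

Emit:
{"api": "carry_out", "payload": {
  "moves": [
    [[0,0,0,0,0,0.1844],[0,0,0,0,0,0],[0,0,0,0,0,0],[0,0,0,0,0,0]]
  ]
}}

```text
time_s: 6.72
position: [609.4, -135.0, 3.3]
eef_rot: [-2.206, -2.237, -0.0]
contact_force: [-0.2, -0.7, 0.1]
grip_width: 85.0
grasp_force: 0.0
```

```bash
python3 - <<'E'
from h import *
s=bot.read_state(); r=R.from_rotvec(s['eef_rot']).as_matrix(); print(s['time_s'],s['position'],r[:,1],r[:,2],s['grip_width'],s['contact_force'])
E
```

```text
6.725 [ 609.35903721 -135.02502136    3.27023619] [ 9.99899341e-01  1.41880817e-02 -8.32369091e-05] [-8.55772946e-05  1.64347290e-04 -9.99999983e-01] 85.02270204706065 [-0.21790492 -0.70629234  0.12359981]
```

Emit:
{"api": "carry_out", "payload": {
  "moves": [
    [[0,0,0,0,0,0],[0,0,0,0,0,0],[0,0,0,0,0,0],[0,0,0,0,0,0],[0,0,-0.025,0,0,0],[0,0,-0.035,0,0,0],[0,0,-0.035,0,0,0],[0,0,-0.025,0,0,0]]
  ],
  "gripper": 1,
  "grip_force": 40
}}

```text
time_s: 7.72
position: [609.5, -134.7, 124.0]
eef_rot: [2.207, 2.236, 0.0]
contact_force: [-0.1, -0.6, -3.0]
grip_width: 55.0
grasp_force: 43.3
```

Emit:
{"api": "carry_out", "payload": {
  "moves": [
    [[0.0326,-0.004,0,0,0,0],[0.0526,-0.0056,0,0,0,0],[0.0526,-0.0056,0,0,0,0],[0.0526,-0.0056,0,0,0,0],[0.0526,-0.0056,0,0,0,0],[0.0526,-0.0056,0,0,0,0],[0.0436,-0.0042,0,0,0,0],[0.0274,-0.003,0,0,0,0]]
  ]
}}

```text
time_s: 8.72
position: [563.7, 235.1, 122.0]
eef_rot: [-2.2, -2.239, 0.001]
contact_force: [0.2, -0.4, -2.0]
grip_width: 54.9
grasp_force: 43.4
```

Emit:
{"api": "carry_out", "payload": {
  "moves": [
    [[0,0,0,0,0,0],[0,0,0,0,0,0],[0,0,0,0,0,0],[0,0,0,0,0,0]]
  ]
}}

```text
time_s: 9.22
position: [565.7, 229.8, 123.4]
eef_rot: [2.209, 2.233, -0.001]
contact_force: [0.0, 0.2, -2.8]
grip_width: 54.9
grasp_force: 43.4
```

```bash
python3 - <<'E'
from h import *
s=bot.read_state(); r=R.from_rotvec(s['eef_rot']).as_matrix(); print(s['time_s'],s['position'],r[:,1],r[:,2],s['grip_width'],s['contact_force'],s['dq'])
for n in('top','scene'):
  im,d=save(n,f'p_{n}.png'); u=proj(n,[[565,231,90]])[0].astype(int)
  c=im[max(0,u[1]-60):u[1]+60,max(0,u[0]-60):u[0]+60]; C=cv2.resize(c,(400,400),interpolation=cv2.INTER_CUBIC)
  globals()[n]=C
cv2.imwrite('pics/p1.png',np.hstack([top,scene])[...,::-1])
for c in('top','scene'): print([(x['at'],x['confidence']) for x in bot.pinpoint('coil_center',c)+bot.pinpoint('pocket',c)])
E
```

```text
9.225 [565.74107329 229.81891154 123.36034101] [ 9.99940885e-01  1.08731904e-02 -6.60128840e-06] [-1.19822672e-06 -4.96922386e-04 -9.99999877e-01] 54.859992359235434 [ 0.02780979  0.22734933 -2.75308013] [-0.00768743  0.00053131 -0.00551654 -0.00339005 -0.0022292   0.00018069
 -0.0001974 ]
[([563.4, 232.2, 136.9], 0.64), ([564.0, 231.8, 14.1], 0.89)]
[([563.3, 229.4, 139.9], 0.89), ([550.0, 83.8, 24.0], 0.38), ([560.9, 227.9, 12.2], 0.83)]
```

View pics/p1.png

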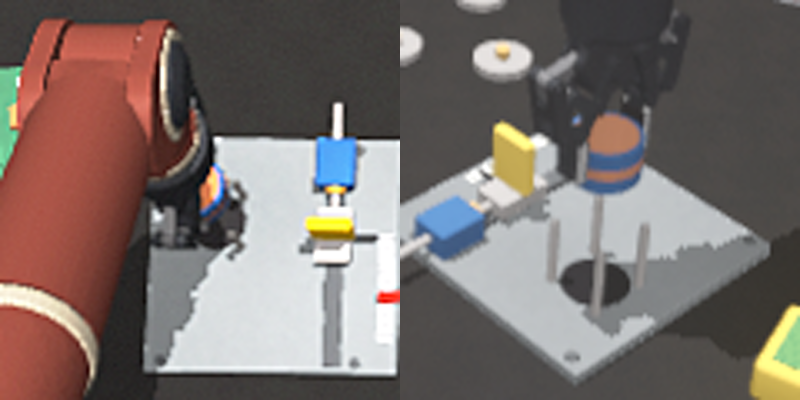

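The coil hangs level above the four pins, with all of them showing in the right-hand crop at around x 550–645. I'll nudge it onto the estimate and lower it into the pin tapers while watching the force.

Emit:
{"api": "carry_out", "payload": {
  "moves": [
    [[0.0007,-0.0008,0.02,0,0,0],[0,0,0.02,0,0,0],[0,0,0.008,0,0,0],[0,0,0,0,0,0],[0,0,0,0,0,0],[0,0,0,0,0,0]]
  ]
}}

```text
time_s: 10.28
position: [565.2, 232.0, 76.1]
eef_rot: [2.206, 2.235, 0.002]
contact_force: [0.6, 1.0, -2.3]
grip_width: 54.8
grasp_force: 43.4
```

Emit:
{"api": "carry_out", "payload": {
  "moves": [
    [[0,0,0.002,0,0,0],[0,0,0.002,0,0,0],[0,0,0.002,0,0,0],[0,0,0,0,0,0],[0,0,0,0,0,0]]
  ]
}}

```text
time_s: 10.9
position: [564.7, 231.9, 69.3]
eef_rot: [2.207, 2.236, -0.0]
contact_force: [-0.2, -0.2, -3.7]
grip_width: 54.9
grasp_force: 43.4
```

```bash
python3 - <<'E'
from h import *
s=bot.read_state(); print(s['time_s'],s['position'],s['grip_width'],s['contact_force'],s['torque'])
a,b=save('scene','s2.png'); u=proj('scene',[[565,231,80]])[0].astype(int)
c=a[u[1]-45:u[1]+45,u[0]-60:u[0]+60]; cv2.imwrite('pics/s2c.png',cv2.resize(c,(800,600),interpolation=cv2.INTER_CUBIC)[...,::-1])
E
```

```text
10.9 [564.7024131  231.87827047  69.29295146] 54.89664528028471 [-0.20095582 -0.22644331 -3.74487068] [-0.00470516  0.00989259  0.04176945]
```

View pics/s2c.png

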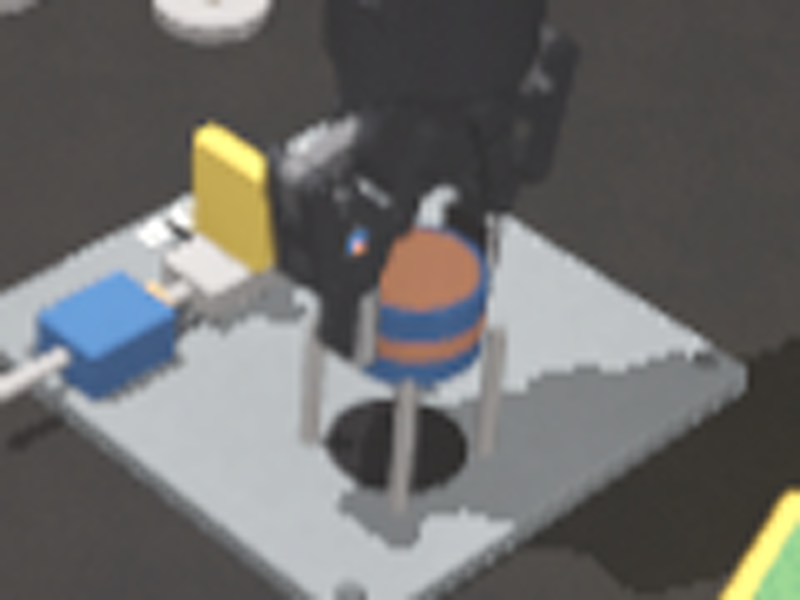

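The coil is between the pins and below the taper, with no side force. I'll lower it to the floor.

Emit:
{"api": "carry_out", "payload": {
  "moves": [
    [[0,0,0.009,0,0,0],[0,0,0.009,0,0,0],[0,0,0.009,0,0,0],[0,0,0.009,0,0,0],[0,0,0.009,0,0,0],[0,0,0.006,0,0,0],[0,0,0,0,0,0],[0,0,0,0,0,0]]
  ]
}}

```text
time_s: 11.95
position: [565.0, 231.9, 18.6]
eef_rot: [2.207, 2.236, 0.001]
contact_force: [0.5, -0.6, -2.6]
grip_width: 55.0
grasp_force: 43.4
```

Emit:
{"api": "carry_out", "payload": {
  "moves": [
    [[0,0,0.002,0,0,0],[0,0,0.001,0,0,0],[0,0,0,0,0,0],[0,0,0,0,0,0]]
  ]
}}

```text
time_s: 12.45
position: [564.7, 232.0, 15.6]
eef_rot: [-2.207, -2.236, -0.0]
contact_force: [-1.4, -0.3, -0.2]
grip_width: 55.1
grasp_force: 43.5
```

Emit:
{"api": "carry_out", "payload": {
  "moves": [
    [[0,0,0,0,0,0],[0,0,0,0,0,0],[0,0,0,0,0,0],[0,0,0,0,0,0],[0,0,-0.02,0,0,0],[0,0,-0.03,0,0,0],[0,0,-0.04,0,0,0],[0,0,-0.02,0,0,0]]
  ],
  "gripper": 0
}}

```text
time_s: 13.45
position: [566.2, 231.9, 129.2]
eef_rot: [2.206, 2.234, 0.007]
contact_force: [0.5, 0.5, -0.8]
grip_width: 85.8
grasp_force: 0.0
```

Emit:
{"api": "carry_out", "payload": {
  "moves": [
    [[-0.0562,-0.0034,0,0,0,0],[-0.06,-0.0034,0,0,0,0],[-0.06,-0.0034,0,0,0,0],[-0.06,-0.0034,0,0,0,0],[-0.06,-0.0034,0,0,0,0],[-0.06,-0.0034,0,0,0,0],[-0.06,-0.0034,0,0,0,0],[-0.06,-0.0032,0,0,0,0]]
  ]
}}

```text
time_s: 14.45
position: [544.0, -246.8, 127.0]
eef_rot: [2.206, 2.234, 0.001]
contact_force: [0.7, 0.1, -0.3]
grip_width: 85.2
grasp_force: 0.0
```

Emit:
{"api": "carry_out", "payload": {
  "moves": [
    [[-0.05,-0.003,0,0,0,0],[0,0,0,0,0,0.1745],[0,0,0,0,0,0.1745],[0,0,0,0,0,0.1745],[0,0,0,0,0,0.1745],[0,0,0,0,0,0.1745],[0,0,0,0,0,0.1745],[0,0,0,0,0,0.1745]]
  ]
}}

```text
time_s: 15.45
position: [541.9, -294.6, 126.9]
eef_rot: [3.091, 0.557, 0.002]
contact_force: [0.2, -0.7, 0.3]
grip_width: 85.4
grasp_force: 0.0
```

```bash
python3 - <<'E'
from h import *
s=bot.read_state(); r=R.from_rotvec(s['eef_rot']).as_matrix(); print(s['time_s'],s['position'],r[:,1],s['grip_width'],s['contact_force'],s['qpos'])
for n in ('top','scene'):
  for t in('coil_center','spacer_center','disc_center'):
    im,d=bot.get_image(n); print(n,t,[(np.round(x['at'],1),round(x['confidence'],2)) for x in bot.pinpoint(t,n)])
for n in('top',):
  im,d=bot.get_image(n)
  for P,z in(((565,231),46),((541,-294),10),((471,-139),10)):
    u=proj(n,[[P[0],P[1],z]])[0]; 
    yy,xx=np.mgrid[int(u[1])-16:int(u[1])+17,int(u[0])-16:int(u[0])+17]
    W=world(n,xx,yy,d[yy,xx]); ok=(abs(W[...,2]-z)<2.5)&(np.hypot(W[...,0]-P[0],W[...,1]-P[1])<36)
    print(P,ok.sum(),np.median(W[ok],0) if ok.any() else '', W[ok].mean(0), (W[ok].max(0)+W[ok].min(0))/2)
E
```

```text
15.45 [ 541.86011428 -294.64848672  126.86886898] [ 3.49280438e-01 -9.37017844e-01  8.57906211e-04] 85.35480356792674 [ 0.15828537 -0.71369884  0.25669891] [ 0.02381011  0.79993417  0.78720458  1.66030716 -0.66602087  0.96740025
 -0.16139493]
top coil_center [(array([567.9, 234.4,  31.8]), 0.77), (array([548.7, 119.1,  58.6]), 0.18)]
top spacer_center []
top disc_center [(array([ 336.6, -162.7,    6.3]), 0.83)]
scene coil_center [(array([564.2, 232.7,  32. ]), 0.82)]
scene spacer_center [(array([ 541.4, -294.1,    5.1]), 0.65), (array([ 5.978e+02, -4.563e+02,  4.000e-01]), 0.57)]
scene disc_center [(array([ 341.9, -158.9,    5.6]), 0.63), (array([ 472.2, -138.7,    2.9]), 0.54), (array([400.1, -55. ,   5.5]), 0.5)]
(565, 231) 194 [565.38747524 231.60841061  45.56177249] [565.23408879 232.04205567  45.80529079] [564.76677852 231.61678326  45.99208071]
(541, -294) 4 [ 518.11279237 -304.64150914    9.52120092] [ 518.81907377 -304.54693245    9.99077043] [ 519.52535517 -304.45235577   10.46033994]<stdin>:12: RuntimeWarning: Mean of empty slice.
  ret = um.true_divide(
Traceback (most recent call last):
ValueError: zero-size array to reduction operation maximum which has no identity
```

The coil is seated, with its top at z 46 and centre at (565.2,231.8). Now I'll pick up the spacer with the same double pinch.

Emit:
{"api": "carry_out", "payload": {
  "moves": [
    [[0,0,0.034,0,0,0],[0,0,0.034,0,0,0],[0,0,0.034,0,0,0],[0,0,0.018,0,0,0],[0,0,0.005,0,0,0],[0,0,0.002,0,0,0],[0,0,0,0,0,0],[0,0,0,0,0,0]]
  ]
}}

```text
time_s: 17.1
position: [542.0, -295.0, -0.7]
eef_rot: [3.089, 0.566, 0.002]
contact_force: [0.1, 0.5, 0.3]
grip_width: 85.6
grasp_force: 0.0
```

Emit:
{"api": "carry_out", "payload": {
  "moves": [
    [[0,0,0,0,0,0],[0,0,0,0,0,0],[0,0,0,0,0,0],[0,0,0,0,0,0],[0,0,0,0,0,0]]
  ],
  "gripper": 1,
  "grip_force": 20
}}

```text
time_s: 17.73
position: [541.7, -294.7, -1.2]
eef_rot: [3.09, 0.566, 0.001]
contact_force: [-0.3, 2.0, 5.3]
grip_width: 55.1
grasp_force: 21.0
```

Emit:
{"api": "carry_out", "payload": {
  "moves": [
    [[0,0,0,0,0,0],[0,0,0,0,0,0],[0,0,0,0,0,-0.1745],[0,0,0,0,0,-0.1745],[0,0,0,0,0,-0.1745],[0,0,0,0,0,-0.1745],[0,0,0,0,0,-0.1745],[0,0,0,0,0,-0.1745]]
  ],
  "gripper": 0
}}

```text
time_s: 18.73
position: [541.2, -294.7, -2.1]
eef_rot: [-2.387, -2.041, 0.001]
contact_force: [-0.4, -0.2, 0.6]
grip_width: 85.3
grasp_force: 0.0
```

Emit:
{"api": "carry_out", "payload": {
  "moves": [
    [[0,0,0,0,0,-0.1745],[0,0,0,0,0,0],[0,0,0,0,0,0],[0,0,0,0,0,0]]
  ]
}}

```text
time_s: 19.23
position: [541.5, -294.6, -1.9]
eef_rot: [-2.208, -2.234, 0.001]
contact_force: [-0.8, 0.8, -0.9]
grip_width: 85.2
grasp_force: 0.0
```

Emit:
{"api": "carry_out", "payload": {
  "moves": [
    [[0,0,0,0,0,0],[0,0,0,0,0,0],[0,0,0,0,0,0],[0,0,0,0,0,0],[0,0,0,0,0,0]]
  ],
  "gripper": 1,
  "grip_force": 30
}}

```text
time_s: 19.85
position: [541.7, -294.7, -1.3]
eef_rot: [2.207, 2.235, 0.0]
contact_force: [-0.3, 0.3, 4.3]
grip_width: 54.1
grasp_force: 31.9
```

Emit:
{"api": "carry_out", "payload": {
  "moves": [
    [[0,0,-0.02,0,0,0],[0,0,-0.04,0,0,0],[0,0,-0.04,0,0,0],[0.0263,0.0014,-0.02,0,0,0],[0.06,0.0034,0,0,0,0],[0.06,0.0034,0,0,0,0],[0.06,0.0034,0,0,0,0],[0.06,0.0034,0,0,0,0]]
  ]
}}

```text
time_s: 20.85
position: [553.1, -26.4, 119.3]
eef_rot: [2.207, 2.235, 0.001]
contact_force: [0.4, -0.2, -0.9]
grip_width: 54.3
grasp_force: 31.9
```

Emit:
{"api": "carry_out", "payload": {
  "moves": [
    [[0.06,0.0034,0,0,0,0],[0.06,0.0034,0,0,0,0],[0.06,0.0034,0,0,0,0],[0.05,0.0028,0,0,0,0],[0.03,0.002,0,0,0,0],[0,0,0,0,0,0],[0,0,0,0,0,0],[0,0,0,0,0,0]]
  ]
}}

```text
time_s: 21.85
position: [565.0, 229.6, 118.8]
eef_rot: [2.21, 2.231, -0.001]
contact_force: [0.3, 0.6, -0.8]
grip_width: 54.1
grasp_force: 31.9
```

Emit:
{"api": "carry_out", "payload": {
  "moves": [
    [[0,0,0.02,0,0,0],[0,0,0.01,0,0,0],[0,0,0,0,0,0],[0,0,0,0,0,0]]
  ]
}}

```text
time_s: 22.35
position: [565.2, 231.7, 88.8]
eef_rot: [2.207, 2.235, 0.001]
contact_force: [1.2, 0.6, 0.4]
grip_width: 54.5
grasp_force: 31.9
```

```bash
python3 - <<'E'
from h import *
s=bot.read_state(); r=R.from_rotvec(s['eef_rot']).as_matrix(); print(s['time_s'],s['position'],r[:,1],r[:,2],s['grip_width'],s['contact_force'],s['dq'])
for n in ('top','scene'):
    im,d=bot.get_image(n); print(n,[(np.round(x['at'],1),round(x['confidence'],2)) for x in bot.pinpoint('spacer_center',n)])
E
```

```text
22.35 [565.15608263 231.66326077  88.80920991] [9.99921754e-01 1.24793355e-02 8.67491761e-04] [ 8.66889588e-04  5.36627963e-05 -9.99999623e-01] 54.51750339701649 [1.22878739 0.60307751 0.39270327] [-5.30727499e-03 -5.73176642e-03  2.76308102e-03 -4.80834414e-03
 -8.67778945e-04  9.42451286e-05  2.57117467e-04]
top [(array([562.3, 234.6,  96.1]), 0.55), (array([562.3, 230.5,  15.4]), 0.42), (array([ 474.5, -136.3,    5.5]), 0.4)]
scene [(array([563.8, 233.7,  93. ]), 0.63)]
```

Emit:
{"api": "carry_out", "payload": {
  "moves": [
    [[0,0,0.008,0,0,0],[0,0,0.007,0,0,0],[0,0,0.004,0,0,0],[0,0,0.004,0,0,0],[0,0,0.002,0,0,0],[0,0,0,0,0,0],[0,0,0,0,0,0]]
  ]
}}

```text
time_s: 23.42
position: [564.8, 232.0, 63.5]
eef_rot: [2.207, 2.236, 0.0]
contact_force: [-1.1, -0.2, -0.8]
grip_width: 54.4
grasp_force: 31.9
```

Emit:
{"api": "carry_out", "payload": {
  "moves": [
    [[0,0,0.006,0,0,0],[0,0,0.006,0,0,0],[0,0,0.004,0,0,0],[0,0,0.001,0,0,0],[0,0,0.001,0,0,0],[0,0,0,0,0,0],[0,0,0,0,0,0]]
  ]
}}

```text
time_s: 24.3
position: [564.7, 232.0, 45.4]
eef_rot: [2.207, 2.236, 0.0]
contact_force: [-0.1, 0.5, 0.2]
grip_width: 54.2
grasp_force: 31.9
```

Emit:
{"api": "carry_out", "payload": {
  "moves": [
    [[0,0,0.0006,0,0,0],[0,0,0.0006,0,0,0],[0,0,0,0,0,0],[0,0,0,0,0,0]]
  ]
}}

```text
time_s: 24.8
position: [564.7, 232.1, 44.7]
eef_rot: [-2.207, -2.236, -0.001]
contact_force: [-1.8, -0.6, 6.1]
grip_width: 54.4
grasp_force: 32.3
```

Emit:
{"api": "carry_out", "payload": {
  "moves": [
    [[0,0,0,0,0,0],[0,0,0,0,0,0],[0,0,0,0,0,0],[0,0,0,0,0,0],[0,0,-0.02,0,0,0],[0,0,-0.03,0,0,0],[0,0,-0.03,0,0,0],[0,0,0,0,0,0]]
  ],
  "gripper": 0
}}

```text
time_s: 25.8
position: [566.5, 232.2, 126.6]
eef_rot: [2.205, 2.234, 0.008]
contact_force: [0.7, -0.0, -0.6]
grip_width: 85.6
grasp_force: 0.0
```

Emit:
{"api": "carry_out", "payload": {
  "moves": [
    [[-0.0373,-0.0098,0,0,0,0],[-0.054,-0.0144,0,0,0,0],[-0.054,-0.0144,0,0,0,0],[-0.054,-0.0144,0,0,0,0],[-0.054,-0.0144,0,0,0,0],[-0.052,-0.0134,0,0,0,0],[-0.044,-0.0116,0,0,0,0],[-0.02,-0.0054,0,0,0,0]]
  ]
}}

```text
time_s: 26.8
position: [469.9, -141.7, 123.5]
eef_rot: [-2.212, -2.23, 0.003]
contact_force: [0.3, 0.4, -0.3]
grip_width: 85.3
grasp_force: 0.0
```

Emit:
{"api": "carry_out", "payload": {
  "moves": [
    [[0,0,0,0,0,0.1745],[0,0,0,0,0,0.1745],[0,0,0,0,0,0.1745],[0,0,0,0,0,0.1745],[0,0,0,0,0,0.1745],[0,0,0,0,0,0.1745],[0,0,0,0,0,0.1745],[0,0,0,0,0,0]]
  ]
}}

```text
time_s: 27.8
position: [471.1, -138.1, 123.1]
eef_rot: [-3.089, -0.569, 0.004]
contact_force: [0.3, 0.4, 0.7]
grip_width: 85.2
grasp_force: 0.0
```

```bash
python3 - <<'E'
from h import *
s=bot.read_state(); r=R.from_rotvec(s['eef_rot']).as_matrix(); print(s['time_s'],s['position'],r[:,1],s['grip_width'],s['contact_force'],s['qpos'])
im,d=bot.get_image('top'); P=(565,231);z=56
u=proj('top',[[P[0],P[1],z]])[0]
yy,xx=np.mgrid[int(u[1])-16:int(u[1])+17,int(u[0])-16:int(u[0])+17]
W=world('top',xx,yy,d[yy,xx]); ok=(np.hypot(W[...,0]-P[0],W[...,1]-P[1])<24)
w=W[ok]; print('spacer top z',np.percentile(w[:,2],[5,25,50,75,95]), 'plane', np.linalg.lstsq(np.c_[w[:,:2]-P,np.ones(len(w))],w[:,2],rcond=None)[0])
ok=abs(W[...,2]-56)<3; print(ok.sum(),W[ok].mean(0))
for n in ('top','scene'):
  bot.get_image(n)
  for t in('spacer_center','disc_center'): print(n,t,[(np.round(x['at'],1),round(x['confidence'],2)) for x in bot.pinpoint(t,n)])
E
```

```text
27.8 [ 471.05286355 -138.13412111  123.12443134] [ 3.56550689e-01 -9.34275852e-01 -4.89047953e-04] 85.1966704490415 [0.28465545 0.41776393 0.72720366] [-0.28257324  0.65587074  0.81811742  2.0141982  -0.68898512  0.77297192
 -0.25281401]
spacer top z [51.34369197 53.74982896 55.46265729 57.29341553 59.66864714] plane [ 3.11710641e-02 -2.58903392e-02  5.54708929e+01]
218 [565.4484356  230.77519734  55.70748564]
top spacer_center [(array([562.4, 232.9,  50.1]), 0.57)]
top disc_center [(array([ 335.8, -159.4,    5.3]), 0.62), (array([407.2, -53.4,   4.3]), 0.41)]
scene spacer_center [(array([565.1, 230.5,  47.5]), 0.86), (array([ 471.7, -140.2,    6.6]), 0.44)]
scene disc_center [(array([ 469.7, -137.5,    5.5]), 0.69), (array([ 337.1, -159.9,    5.5]), 0.6)]
```

The spacer is seated, with its top at about 55.5 mm. Now the disc.

Emit:
{"api": "carry_out", "payload": {
  "moves": [
    [[0,0,0.034,0,0,0],[0,0,0.034,0,0,0],[0,0,0.034,0,0,0],[0,0,0.015,0,0,0],[0,0,0.005,0,0,0],[0,0,0.002,0,0,0],[0,0,0,0,0,0],[0,0,0,0,0,0]]
  ]
}}

```text
time_s: 29.15
position: [472.2, -138.7, 0.8]
eef_rot: [3.089, 0.566, 0.002]
contact_force: [0.1, 0.5, 0.3]
grip_width: 85.6
grasp_force: 0.0
```

Emit:
{"api": "carry_out", "payload": {
  "moves": [
    [[0,0,0,0,0,0],[0,0,0,0,0,0],[0,0,0,0,0,0],[0,0,0,0,0,0],[0,0,0,0,0,0]]
  ],
  "gripper": 1,
  "grip_force": 20
}}

```text
time_s: 29.78
position: [471.8, -138.5, 0.6]
eef_rot: [-3.09, -0.566, -0.001]
contact_force: [-1.0, 0.8, 4.4]
grip_width: 54.6
grasp_force: 20.4
```

Emit:
{"api": "carry_out", "payload": {
  "moves": [
    [[0,0,0,0,0,0],[0,0,0,0,0,0],[0,0,0,0,0,-0.1745],[0,0,0,0,0,-0.1745],[0,0,0,0,0,-0.1745],[0,0,0,0,0,-0.1745],[0,0,0,0,0,-0.1745],[0,0,0,0,0,-0.1745]]
  ],
  "gripper": 0
}}

```text
time_s: 30.78
position: [471.5, -138.7, -0.1]
eef_rot: [-2.388, -2.042, 0.001]
contact_force: [-0.5, 0.0, -0.3]
grip_width: 85.3
grasp_force: 0.0
```

Emit:
{"api": "carry_out", "payload": {
  "moves": [
    [[0,0,0,0,0,-0.1745],[0,0,0,0,0,0],[0,0,0,0,0,0],[0,0,0,0,0,0]]
  ]
}}

```text
time_s: 31.28
position: [471.6, -138.5, 0.0]
eef_rot: [-2.208, -2.234, 0.001]
contact_force: [0.1, -0.4, -0.9]
grip_width: 85.6
grasp_force: 0.0
```

Emit:
{"api": "carry_out", "payload": {
  "moves": [
    [[0,0,0,0,0,0],[0,0,0,0,0,0],[0,0,0,0,0,0],[0,0,0,0,0,0],[0,0,0,0,0,0]]
  ],
  "gripper": 1,
  "grip_force": 30
}}

```text
time_s: 31.9
position: [471.7, -138.5, 0.5]
eef_rot: [2.207, 2.236, 0.001]
contact_force: [-0.3, 0.6, 5.5]
grip_width: 53.8
grasp_force: 31.1
```

Emit:
{"api": "carry_out", "payload": {
  "moves": [
    [[0,0,-0.02,0,0,0],[0,0,-0.04,0,0,0],[0,0,-0.04,0,0,0],[0.0373,0.0098,-0.02,0,0,0],[0.054,0.0144,0,0,0,0],[0.054,0.0144,0,0,0,0],[0.054,0.0144,0,0,0,0],[0.054,0.0144,0,0,0,0]]
  ]
}}

```text
time_s: 32.9
position: [535.7, 117.4, 119.7]
eef_rot: [-2.207, -2.236, 0.001]
contact_force: [1.4, -0.0, -1.1]
grip_width: 54.2
grasp_force: 32.1
```

Emit:
{"api": "carry_out", "payload": {
  "moves": [
    [[0.052,0.0134,0,0,0,0],[0.044,0.0116,0,0,0,0],[0.02,0.0054,0,0,0,0],[0,0,0,0,0,0],[0,0,0.02,0,0,0],[0,0,0.01,0,0,0],[0,0,0,0,0,0],[0,0,0,0,0,0]]
  ]
}}

```text
time_s: 33.9
position: [565.1, 231.1, 90.7]
eef_rot: [2.208, 2.234, 0.001]
contact_force: [0.3, -0.6, -1.6]
grip_width: 54.2
grasp_force: 32.1
```

Emit:
{"api": "carry_out", "payload": {
  "moves": [
    [[0,0,0,0,0,0],[0,0,0,0,0,0]]
  ]
}}

```text
time_s: 34.15
position: [564.9, 232.1, 90.6]
eef_rot: [2.206, 2.236, 0.001]
contact_force: [-0.5, 0.7, -1.5]
grip_width: 54.1
grasp_force: 32.1
```

Underside is at about 90, and it aligns with the earlier insertions.

Emit:
{"api": "carry_out", "payload": {
  "moves": [
    [[0,0,0.008,0,0,0],[0,0,0.007,0,0,0],[0,0,0.004,0,0,0],[0,0,0.004,0,0,0],[0,0,0.002,0,0,0],[0,0,0,0,0,0],[0,0,0,0,0,0]]
  ]
}}

```text
time_s: 35.02
position: [564.8, 232.0, 65.3]
eef_rot: [2.207, 2.236, 0.001]
contact_force: [0.6, 0.2, -0.3]
grip_width: 54.0
grasp_force: 32.1
```

Emit:
{"api": "carry_out", "payload": {
  "moves": [
    [[0,0,0.004,0,0,0],[0,0,0.003,0,0,0],[0,0,0.001,0,0,0],[0,0,0,0,0,0],[0,0,0,0,0,0],[0,0,0,0,0,0]]
  ]
}}

```text
time_s: 35.78
position: [564.7, 232.0, 57.2]
eef_rot: [2.207, 2.236, 0.0]
contact_force: [-0.5, -0.0, -0.9]
grip_width: 53.7
grasp_force: 32.1
```

Emit:
{"api": "carry_out", "payload": {
  "moves": [
    [[0,0,0.0008,0,0,0],[0,0,0.0005,0,0,0],[0,0,0,0,0,0],[0,0,0,0,0,0]]
  ]
}}

```text
time_s: 36.28
position: [564.8, 232.0, 56.6]
eef_rot: [-2.207, -2.236, -0.001]
contact_force: [-0.4, 0.2, 4.7]
grip_width: 54.0
grasp_force: 32.7
```

Emit:
{"api": "carry_out", "payload": {
  "moves": [
    [[0,0,0,0,0,0],[0,0,0,0,0,0],[0,0,0,0,0,0],[0,0,0,0,0,0],[0,0,-0.02,0,0,0],[0,0,-0.03,0,0,0],[0,0,-0.05,0,0,0],[-0.03,0,-0.02,0,0,0]]
  ],
  "gripper": 0
}}

```text
time_s: 37.28
position: [566.2, 204.8, 178.3]
eef_rot: [2.2, 2.242, 0.009]
contact_force: [0.5, 0.2, -0.7]
grip_width: 85.3
grasp_force: 0.0
```

Emit:
{"api": "carry_out", "payload": {
  "moves": [
    [[-0.05,0,0,0,0,0],[-0.05,0,0,0,0,0],[-0.05,0,0,0,0,0],[-0.05,0,0,0,0,0],[-0.02,0,0,0,0,0],[0,0,0,0,0,0],[0,0,0,0,0,0]]
  ]
}}

```text
time_s: 38.15
position: [567.8, -15.5, 175.3]
eef_rot: [-2.202, -2.238, -0.001]
contact_force: [0.6, 0.6, 0.1]
grip_width: 85.6
grasp_force: 0.0
```

```bash
python3 - <<'E'
from h import *
s=bot.read_state(); print(s['time_s'],s['position'],s['contact_force'])
im,d=save('top','end.png'); P=np.array((565,231.5))
def patch(P,z,k=16):
    u=proj('top',[[P[0],P[1],z]])[0]; yy,xx=np.mgrid[int(u[1])-k:int(u[1])+k+1,int(u[0])-k:int(u[0])+k+1]
    return xx,yy,world('top',xx,yy,d[yy,xx])
xx,yy,W=patch(P,66); r=np.hypot(W[...,0]-P[0],W[...,1]-P[1]); ok=(r<24)&(r>11); w=W[ok]
print('disc plate z',np.median(w[:,2]),np.linalg.lstsq(np.c_[w[:,:2]-P,np.ones(len(w))],w[:,2],rcond=None)[0],'stud',np.median(W[r<5][:,2]))
# yellow handle top: top-surface pixels, z=84
xx,yy,W=patch((550,122),84,14); c=im[yy,xx].astype(int); y=(c[...,0]>150)&(c[...,1]>130)&(c[...,2]<110)
b=y&(abs(W[...,2]-84)<6); o=onplane('top',xx[b],yy[b],84); print('handle',b.sum(),o.mean(0),o.min(0),o.max(0))
o=onplane('top',xx[y],yy[y],84); print('yellow all',y.sum(),o.min(0),o.max(0))
for n in('top','scene'):
  bot.get_image(n)
  for t in('slide_handle','slide_pointer','disc_center','coil_center'): print(n,t,[(np.round(x['at'],1),round(x['confidence'],2)) for x in bot.pinpoint(t,n)])
E
```

```text
38.15 [567.8105642  -15.52652047 175.2882214 ] [0.56058765 0.57149934 0.05583412]
disc plate z 65.2768396089698 [-1.71306149e-02  3.08588041e-02  6.54288716e+01] stud 74.81156666410006
handle 18 [549.9746322  130.73096737  84.        ] [545.53873611 120.94091964  84.        ] [554.5595569  138.40523558  84.        ]
yellow all 31 [539.59374392 107.63261714  84.        ] [582.28567154 138.40523558  84.        ]
top slide_handle [(array([550.7, 121. ,  59.2]), 0.47)]
top slide_pointer []
top disc_center [(array([406.2, -55.8,   5.4]), 0.81), (array([ 335.8, -157. ,    5.9]), 0.8), (array([569.8, 234.7,  65.2]), 0.67)]
top coil_center [(array([568.8, 234. ,  30.8]), 0.51)]
scene slide_handle [(array([547.9, 123. ,  63.5]), 0.69)]
scene slide_pointer [(array([552.6,  84.3,  20.4]), 0.97), (array([565.7, 232. ,  30. ]), 0.74)]
scene disc_center [(array([568.3, 232.6,  63. ]), 0.87), (array([400.5, -54.2,   8.1]), 0.63), (array([ 335.8, -159.1,    3.2]), 0.49), (array([565.1, 228.2,  12.8]), 0.25)]
scene coil_center [(array([564.7, 233.6,  34.1]), 0.74), (array([562.5, 230.6,  11.1]), 0.57)]
```

The stack checks out: plate top at 65.4 mm and stud at 74.8 mm. Next I'll grip the handle.

Emit:
{"api": "carry_out", "payload": {
  "moves": [
    [[0.05,-0.0063,0,0,0,0],[0.05,-0.006,0,0,0,0],[0.03,-0.003,0,0,0,0],[0.01,-0.001,0,0,0,0],[0,0,0,0,0,0],[0,0,0,0,0,0],[0,0,0,0,0,0],[0,0,0,0,0,0]]
  ]
}}

```text
time_s: 39.7
position: [550.0, 120.8, 175.9]
eef_rot: [2.209, 2.234, -0.0]
contact_force: [-0.7, 0.2, 0.7]
grip_width: 85.3
grasp_force: 0.0
```

Emit:
{"api": "carry_out", "payload": {
  "moves": [
    [[0,0,0.04,0,0,0],[0,0,0.04,0,0,0],[0,0,0.03,0,0,0],[0,0,0.015,0,0,0],[0,0,0.008,0,0,0],[0,0,0,0,0,0],[0,0,0,0,0,0],[0,0,0,0,0,0]]
  ]
}}

```text
time_s: 40.7
position: [550.4, 121.9, 43.7]
eef_rot: [2.206, 2.235, 0.002]
contact_force: [-0.3, -0.4, 0.6]
grip_width: 85.2
grasp_force: 0.0
```

Emit:
{"api": "carry_out", "payload": {
  "moves": [
    [[0,0,0,0,0,0],[0,0,0,0,0,0],[0,0,0,0,0,0],[0,0,0,0,0,0],[0,0,0,0,0,0],[0,0,0,0,0,0],[0,0,0,0,0,0],[0,0,0,0,0,0]]
  ],
  "gripper": 1,
  "grip_force": 50
}}

```text
time_s: 41.7
position: [551.0, 121.8, 43.0]
eef_rot: [2.206, 2.235, 0.003]
contact_force: [5.1, 0.5, -3.6]
grip_width: 11.6
grasp_force: 49.6
```

Emit:
{"api": "carry_out", "payload": {
  "moves": [
    [[0,-0.006,0,0,0,0],[0,-0.008,0,0,0,0],[0,-0.01,0,0,0,0],[0,-0.01,0,0,0,0],[0,-0.01,0,0,0,0],[0,-0.006,0,0,0,0],[0,0,0,0,0,0],[0,0,0,0,0,0]]
  ]
}}

```text
time_s: 42.7
position: [503.6, 121.1, 43.0]
eef_rot: [2.203, 2.231, 0.008]
contact_force: [9.9, 1.6, -8.2]
grip_width: 11.6
grasp_force: 48.9
```

Emit:
{"api": "carry_out", "payload": {
  "moves": [
    [[0,0,0,0,0,0],[0,0,0,0,0,0]]
  ]
}}

```text
time_s: 42.95
position: [503.7, 121.1, 43.0]
eef_rot: [2.203, 2.231, 0.008]
contact_force: [10.2, 0.9, -8.7]
grip_width: 11.4
grasp_force: 48.9
```

```bash
python3 - <<'E'
from h import *
s=bot.read_state(); print(s['time_s'],s['position'],s['grip_width'],s['contact_force'])
from m import circ
import m
for n in('top','scene'):
  bot.get_image(n)
  for t in('slide_handle','slide_pointer','mark'): print(n,t,[(np.round(x['at'],1),round(x['confidence'],2)) for x in bot.pinpoint(t,n)])
T=np.ascontiguousarray(circ('top',(510,85),24,win=50)[::-1,::-1]); S=np.ascontiguousarray(circ('scene',(510,85),24,win=50)[::-1,::-1])
cv2.imwrite('pics/mark.png',cv2.resize(np.hstack([T,S]),None,fx=2,fy=2)[...,::-1])
E
```

```text
42.95 [503.71504188 121.13452694  42.98613149] 11.437876792455077 [10.23951836  0.88013445 -8.65997087]
top slide_handle [(array([505.9, 118.2,  59.9]), 0.59)]
top slide_pointer [(array([504.6,  80.7,  26.9]), 0.46)]
top mark []
scene slide_handle [(array([502.5, 121.9,  62.4]), 0.74)]
scene slide_pointer [(array([505. ,  82.4,  22.3]), 0.51)]
scene mark [(array([495.4,  67.7,  28.2]), 0.53)]
```

View pics/mark.png

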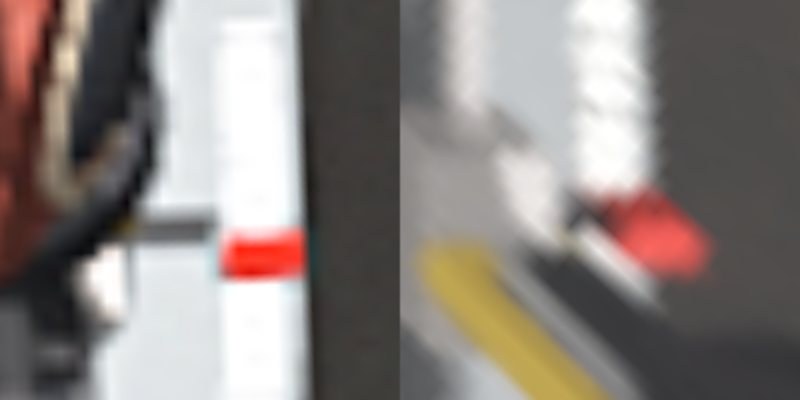

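In the left half of the view (4 px/mm) the pointer is at row ~229, and the top of the red block spans rows ~233–273, centred at ~253. That leaves about 6.3 mm still to pull.

Emit:
{"api": "carry_out", "payload": {
  "moves": [
    [[0,-0.003,0,0,0,0],[0,-0.0026,0,0,0,0],[0,-0.001,0,0,0,0],[0,0,0,0,0,0],[0,0,0,0,0,0],[0,0,0,0,0,0],[0,0,0,0,0,0],[0,0,0,0,0,0]]
  ]
}}

```text
time_s: 44.45
position: [497.6, 121.0, 43.0]
eef_rot: [2.202, 2.231, 0.009]
contact_force: [10.6, 0.5, -9.4]
grip_width: 11.5
grasp_force: 49.0
```

```bash
python3 - <<'E'
from m import *
s=bot.read_state(); print(s['time_s'],s['position'],s['grip_width'],s['contact_force'])
T=np.ascontiguousarray(circ('top',(510,85),24,win=50)[::-1,::-1])
g=T.astype(int)
r=(g[...,0]>150)&(g[...,1]<90); i=np.argwhere(r); print('red rows mm x',560-i.max(0)[0]/2,560-i.min(0)[0]/2, 'per row',[(560-k/2,int(r[k].sum())) for k in range(100,150,2)])
for c in(75,85,95,100): print(c,[int(v) for v in g[100:150:2,c].sum(-1)//3])
im=IM['top'][0]; 
u=proj('top',[[530,150,40]])[0].astype(int); C=im[u[1]-50:u[1]+50,u[0]-60:u[0]+60]; cv2.imwrite('pics/fin.png',cv2.resize(np.hstack([C]),(720,600),interpolation=cv2.INTER_CUBIC)[...,::-1])
d=IM['top'][1]; P=np.array((565,231.5)); u=proj('top',[[565,231.5,66]])[0].astype(int)
yy,xx=np.mgrid[u[1]-12:u[1]+13,u[0]-12:u[0]+13]; W=world('top',xx,yy,d[yy,xx]); q=np.hypot(W[...,0]-P[0],W[...,1]-P[1]); k=(q<24)&(q>11)
print('disc',np.median(W[k][:,2]))
E
```

```text
44.55 [497.62997671 121.08639984  43.01528609] 11.238090913284722 [10.66164564  1.16935821 -9.57857201]
red rows mm x 491.0 560.0 per row [(510.0, 0), (509.0, 0), (508.0, 0), (507.0, 0), (506.0, 0), (505.0, 0), (504.0, 0), (503.0, 0), (502.0, 1), (501.0, 2), (500.0, 4), (499.0, 34), (498.0, 36), (497.0, 37), (496.0, 37), (495.0, 37), (494.0, 37), (493.0, 38), (492.0, 30), (491.0, 3), (490.0, 0), (489.0, 0), (488.0, 0), (487.0, 0), (486.0, 0)]
75 [92, 110, 133, 149, 171, 185, 204, 204, 187, 173, 153, 132, 108, 98, 103, 107, 121, 158, 192, 222, 227, 234, 238, 236, 234]
85 [225, 230, 234, 238, 242, 245, 248, 234, 209, 187, 162, 132, 105, 95, 100, 105, 126, 160, 198, 221, 226, 232, 235, 233, 231]
95 [229, 230, 231, 231, 234, 238, 242, 223, 202, 180, 153, 127, 99, 94, 99, 105, 127, 164, 198, 218, 225, 232, 234, 232, 230]
100 [228, 228, 229, 230, 233, 236, 240, 221, 199, 178, 152, 123, 96, 93, 98, 104, 129, 164, 203, 220, 227, 233, 235, 233, 231]
disc 66.10910133287055
```

View pics/fin.png

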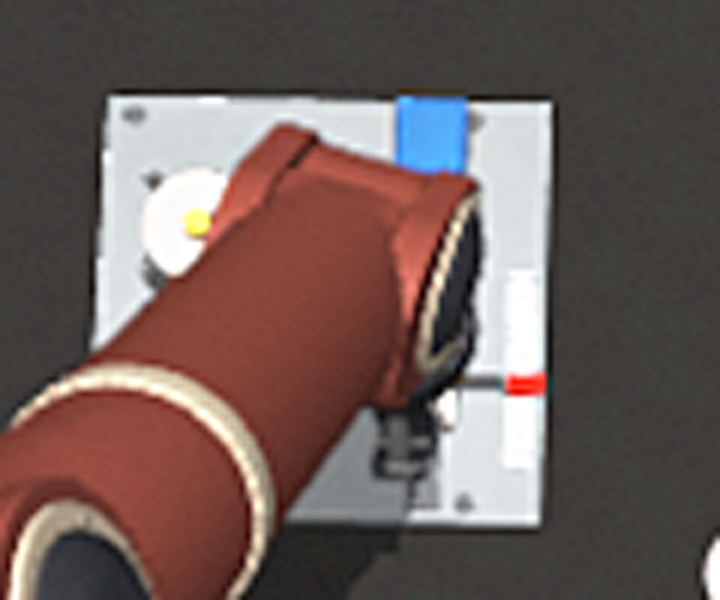

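The pointer, at (485,381), is level with the red block at (525,383). It sits about 1.3 mm short of the block's middle, so I'll trim it and hand in.

Emit:
{"api": "carry_out", "payload": {
  "moves": [
    [[0,-0.0012,0,0,0,0],[0,0,0,0,0,0],[0,0,0,0,0,0],[0,0,0,0,0,0],[0,0,0,0,0,0],[0,0,0,0,0,0]]
  ]
}}

```text
time_s: 45.3
position: [496.6, 121.0, 43.0]
eef_rot: [2.202, 2.231, 0.009]
contact_force: [10.4, 0.7, -9.9]
grip_width: 11.5
grasp_force: 48.9
```

```bash
python3 -c "
from workcell import bot
s=bot.read_state(); print(s['position'],s['contact_force'],s['grasp_force']); print(bot.close_job())"
```

```text
[496.55621678 121.0221031   43.00237968] [10.44860253  0.66391009 -9.92884384] 48.92150402069092
the job is handed in; nothing more can be done
None
```

I handed the job in at about 45 s: coil, spacer and disc are seated in the pocket and released, and the gripper still holds the handle with the pointer within about 1 mm of the mark's middle by my measurement; the hand-in call gave no verdict.

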